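Seat the drive caddy and hold the sprung pointer at its length mark

TASK

The drive caddy lies tilted in the nest of the marking-out fixture: press its raised end down until it sits level on the nest floor. Then pull the sprung pointer rod out by its upright grip until the pointer lines up with the length mark on the rail, and finish holding it there against its spring, so that the hole position can be marked; do not let go. Leave the length mark, the tape roll, the USB stick and the flux jar where they are.

Things in the scene. Friction and masses are not known exactly. Their poses are not given: they have to be found in the camera images.
- fixture: Marking-out fixture fixed to the desk: aluminium plate 160 x 270 x 10 mm, its x -85 to +75 mm, its y -120 to +150 mm. Origin on the desk, z up; 'fixture x, y' below are in its frame, mm, and z is above the desk. Rail along y at x 20 (y -105 to +15), 14 wide, top at z 20. Two fixed black clamping knobs at x -40, y 50 and 110, 26 wide, up to z 31. Place and yaw vary.
- nest (a point): Centre of the nest floor, fixture x -35, y -50, z 10 mm. Bay 74 x 104 mm (long along y), with broken steel walls 4 mm thick up to z 16 mm. In the floor, at fixture x -35, y -90 and hidden under the caddy, a 30 x 8 mm lifting bar stands up 8 mm; it goes down stiffly (3 to 4 N), flush with the floor at the end, and stays where it is pushed.
- tube_mouth (a point): Centre of the mouth of the steel tube that holds the rod: fixture x 45, y 35, z 32 mm. The tube runs from here along the fixture's +y to y 148; mouth collar 20 mm in diameter, 10 mm long; nothing on the tube above z 43 mm.
- drive_caddy: Flat black drive caddy, 70 x 100 x 8 mm, about 0.11 kg, loose in the nest, long side along the fixture's y. Origin at the centre of its underside, z up. At the start its -y end is propped up 9 mm (tilt 0.095 rad) by the lifting bar. Pressing 6 to 15 N on its top near the bar (its own x 0, y -30 to -40 mm) seats it. Seated: underside at z 10, top at z 18 mm.
- pointer_rod: Sprung telescoping rod, 8 mm, slides out along the fixture's -y, cannot turn. Origin: centre of the upright black grip on its outer end, a block 24 (x) x 14 (y) x 36 mm (z), z 44 to 80. Fully in: grip at fixture x 45, y 0; travel 90 mm. Spring pulls back 4.8 N when in, plus 0.8 N per 10 mm. A 3 mm steel pointer bar runs 64 mm from under the grip along -x at z 32, over rail and caddy.
- pointer (a point): Point on the pointer bar over the middle of the rail, straight beside the grip (same fixture y as the grip), fixture x 20, z 32 mm. Moves with the rod.
- length_mark: Length mark: small black saddle 18 x 12 mm on the rail with a thin cross fin, 2.5 mm wide, on top. Origin in the middle of the fin's top edge, fixture x 20, z 27 mm, 5 mm below the axis of the pointer bar. Its axes are the fixture's. Its place varies: fixture y -40 to -75 mm. To be left where it is.
- kapton_tape: Amber tape roll, 54 mm across, 13 mm high, on the desk near the fixture, on the robot's side. Origin at the centre of its underside. Leave alone.
- usb_stick: Small USB stick, 17 x 50 x 8 mm, on the desk near the fixture, on the robot's side. Origin at the centre of its underside. Leave alone.
- flux_jar: Round flux jar, 43 mm across, 29 mm high, on the desk beyond the fixture. Origin at the centre of its underside. Leave alone.
There are look-alikes about, which are no part of the job. There is more than one size of the drive_caddy; the one meant has the size given above.

How it is judged:
By the outcome, as a careful person would: the job done as asked, in the order asked, and still so for the second after the job is handed in, while the arm keeps its last pose, push and grip.
It also fails if it takes over 48 s, if anything falls off the work surface, if the arm or the gripper's body presses on something with over 40 N, if the wrist force passes 120 N, or if a joint passes its speed limit or range.

ROBOT

A 7-joint arm with a two-finger parallel gripper is mounted at the origin on a cart in front of the work surface, level with it; the furniture and walls round the work are solid. World frame = base frame: x ahead of the robot, y to its left, z up, the work surface at z = 0. Lengths are in m, angles in rad, forces in N, time in s.
With the tool pointing down it reaches from about 0.4 to 0.85 m from the base axis. Payload 4.5 kg.
Tool frame: the origin (TCP) lies at the very end of the fingers, on their centre line; the grasp point (between the pads) lies 19 mm behind it; z points along the fingers, y is the line along which they close (so a half turn about z gives the same grasp; the last joint's range is limited). The gripper opens to 88 mm and grips with 3 to 60 N. Pads are 18 mm wide; open, the fingers measure 123 mm over their backs; the gripper's body (75 mm by 187 mm) begins 45 mm behind the grasp point.
Start: joints at [-1.171, 0.689, -0.195, 1.565, 0.157, 0.902, -0.215], TCP at [0.224, 0.584, 0.2] pointing down, gripper open.
Joint ranges: [-3.01, 3.01], [-0.46, 2.08], [-1.47, 1.51], [0.13, 2.56], [-1, 4.14], [0.04, 2.09], [-2.66, 2.66]. Speed limits (rad/s): [2.57, 2.57, 3.14, 3.14, 3.14, 3.14, 3.14].

INTERFACE

Orientations are given as a unit quaternion [x, y, z, w].
In Python, from plant import r, optics gives the robot as it stands.
- The arm moves only by the tool servo_tool, never from a script. Its arguments are lists of equal length, an entry for each row: "translation": the shift along the tool's x, y, z in m, a list of three; "turn": the turn, a rotation vector about the tool's x, y, z in rad, a list of three. In form: {"translation": [[dx, dy, dz], ...], "turn": [[rx, ry, rz], ...]}. A call has 1 to 10 rows; each row shifts and turns the commanded pose from where the row before left it, along the tool's axes as they then stand; what a row does not reach is not made up. A row lasts 1/8 s, in which the tool goes at most 62.5 mm and 10.7 degrees, less where a joint would pass 70% of its speed; a pose out of reach is approached as far as the arm can. A call is refused whole if a number of a shift passes 0.0625 or a number of a turn 0.188, either way. A call with a gripper value outside its range is refused whole. "grip" is the opening, from 0 (shut) to 1 (fully open), set as the call begins (left out, the last holds). The fingers move at their own pace and stop on an object; "grip_force" is the grip in N (left out, the last holds). Time passes only in rows, so rows that do not move let the fingers close. It gives the time, the measured TCP pose, the force, the opening and the grip force at its end, in the units of the state.
- r.get_state(): the state, without advancing time (a new reading comes with each control period).
- optics.snapshot(name): name is "scene" or "side" or "wrist"; returns a dict with "img" (420x560x3 uint8, red, green, blue), "z_map" (420x560 float32, m along the optical axis (not along the pixel's ray), 0 where there is no reading), "mtx" (3x3 intrinsics, pixels), "k1" (the pictures are not rectified: a ray, as slopes to the right and down, at radius r is drawn at 1 + k1 r^2 times it, then the intrinsics apply), "R" (3x3) and "t" (3): a world point X has camera coordinates R X + t. Camera axes: x right, y down, z forward; pixel columns grow to the right and rows downward; lengths in m; the calibration is good to about 2 mm. A picture is of the moment at which its call begins.
- r.finish_job(): hands the job in; it is judged then, once.
The state is a dict: "clock": time; "q": joint angles; "qd": joint speeds; "joint_torque": joint torques, N m; "tool_pos": TCP position; "eef_rot": TCP orientation; "contact_force": force on the tool from outside, world axes, zero at the start; "moment": the same for the moment, N m; "opening": opening from 0.0 (shut) to 1.0 (fully open); "finger_force": force on a finger pad.
Only numpy, scipy, OpenCV 4.12 (cv2) and the standard library are available. Lean on these libraries where they do the work, as an engineer would, in place of code of your own. Each camera call takes 0.05 s, during which the arm holds its last target. There are 200 camera calls.

## Working session

There is one attempt and no reset: what is moved stays moved. The work goes in short steps, Python scripts to look and compute and a tool call to move; the robot and the scene stay as the last step left them, time stands still between calls to the robot, and variables do not carry over. Pictures are saved under pics/ and viewed, at most 10 in all, crops included, and the job is handed in when it is done.

Besides the shell and the picture viewer there is one more tool, called after "Call:" by a JSON object that holds its "method" and its "body". servo_tool: Moves the arm, as the interface text tells. Its arguments: {"type":"object","properties":{"translation":{"type":"array"},"turn":{"type":"array"},"grip":{"type":"number"},"grip_force":{"type":"number"}},"required":["translation","turn"]}

```bash
ls; mkdir -p pics
cat > h.py <<'E'
import numpy as np, cv2
from plant import r, optics
def snap(n):
    s=optics.snapshot(n); np.savez('pics/%s.npz'%n,**s); return s
def ray(s,u,v):
    K=s['mtx']; d=np.array([(u-K[0,2])/K[0,0],(v-K[1,2])/K[1,1]]); p=d.copy()
    for _ in range(20): p=d/(1+s['k1']*(p@p))
    R=s['R']; return -R.T@s['t'], R.T@np.array([p[0],p[1],1.])
def onz(s,u,v,z):
    c,d=ray(s,u,v); return c+d*(z-c[2])/d[2]
def bydepth(s,u,v):
    c,d=ray(s,u,v); return c+d*s['z_map'][int(v),int(u)]
def proj(s,X):
    p=s['R']@X+s['t']; p=p[:2]/p[2]; p=p*(1+s['k1']*(p@p)); K=s['mtx']; return np.array([K[0,0]*p[0]+K[0,2],K[1,1]*p[1]+K[1,2]])
E
python3 - <<'E'
from h import *
for n in ['scene','side']:
    s=snap(n); cv2.imwrite('pics/%s0.png'%n,cv2.resize(s['img'][:,:,::-1],(800,600)))
    print(n,-s['R'].T@s['t'],s['R'][2])
print(r.get_state())
E
```

```text
pics
scene [ 0.14020491 -0.659412    0.46797594] [ 0.48699524  0.72991259 -0.47964908]
side [ 0.19016356 -0.89682241  0.61978692] [ 0.32936928  0.80943969 -0.48613092]
{'clock': 0.1, 'q': array([-1.17122204,  0.6899144 , -0.19454526,  1.56621497,  0.15727765,
        0.90253957, -0.2151135 ]), 'qd': array([ 0.00091   , -0.00347817,  0.00074786, -0.0027706 , -0.0010035 ,
        0.00056192, -0.00099551]), 'joint_torque': array([-2.74551639e-03, -5.28502572e+01, -1.27166323e+00, -1.53838223e+01,
       -5.26424241e-02,  1.96903806e-03,  4.72669149e-05]), 'tool_pos': array([0.22334512, 0.58304782, 0.19878871]), 'eef_rot': array([ 1.81837146e-01,  9.83328298e-01, -8.36259110e-04, -1.07342172e-04]), 'contact_force': array([-0.30077334, -0.84599318, -0.26286384]), 'moment': array([5.39962341e-03, 1.12594053e-02, 9.29254927e-05]), 'finger_force': 0.0, 'opening': 1.003715599084638}
```

View pics/scene0.png

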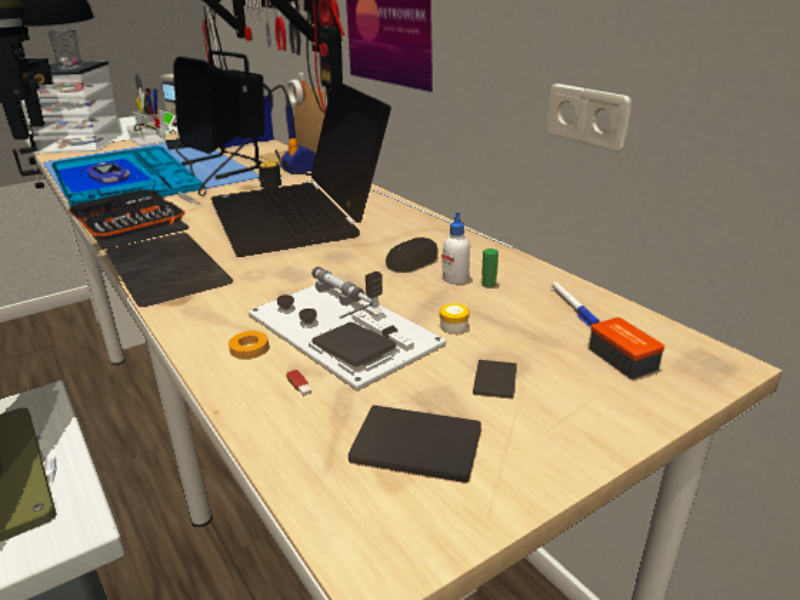

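View pics/side0.png

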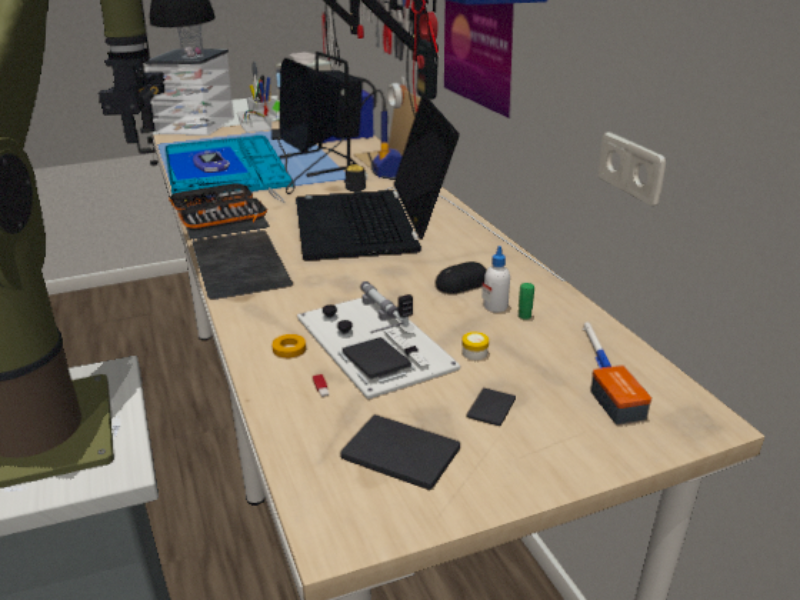

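Both views show the fixture at about (345,330) in the scene view and (378,343) in the side view. The nest end is toward the camera and the caddy is inside it. The grip is near (374,284) in the scene view, and the larger and smaller look-alikes are on the desk.

```bash
cat > fix.py <<'E'
from h import *
def plate(s):
    hsv=cv2.cvtColor(s['img'],cv2.COLOR_RGB2HSV); 
    m=((hsv[...,1]<45)&(hsv[...,2]>110)).astype(np.uint8)
    n,l,st,ce=cv2.connectedComponentsWithStats(m)
    P=[]
    for v in range(150,330):
        for u in range(100,400):
            if m[v,u]:
                X=onz(s,u,v,.010)
                if s['z_map'][v,u]>0:
                    Y=bydepth(s,u,v)
                    if abs(Y[2]-.010)<.006: P.append(Y[:2] if 0 else X[:2])
    P=np.array(P,np.float32)
    c=np.median(P,0); P=P[np.linalg.norm(P-c,axis=1)<.2]
    return P
for n in ['scene','side']:
    s=dict(np.load('pics/%s.npz'%n)); P=plate(s); rect=cv2.minAreaRect(P*1000)
    print(n,len(P),rect)
    a=cv2.boxPoints(rect); print(a)
E
python3 fix.py
python3 - <<'E'
from h import *
s=dict(np.load('pics/scene.npz')); im=s['img'][180:285,160:320,::-1]
cv2.imwrite('pics/c1.png',cv2.resize(im,(800,525),interpolation=cv2.INTER_CUBIC))
E
```

```text
scene 3228 ((485.087890625, 38.86585998535156), (212.88491821289062, 271.1915588378906), 7.11968469619751)
[[ 362.6601   160.22339]
 [ 396.27222 -108.87714]
 [ 607.5157   -82.49167]
 [ 573.90356  186.60886]]
side 2851 ((515.1915893554688, 46.90943908691406), (272.4302978515625, 277.6495361328125), 7.948055744171143)
[[ 361.0889   165.56544]
 [ 399.481   -109.41695]
 [ 669.2943   -71.74657]
 [ 630.9022   203.23582]]
```

View pics/c1.png

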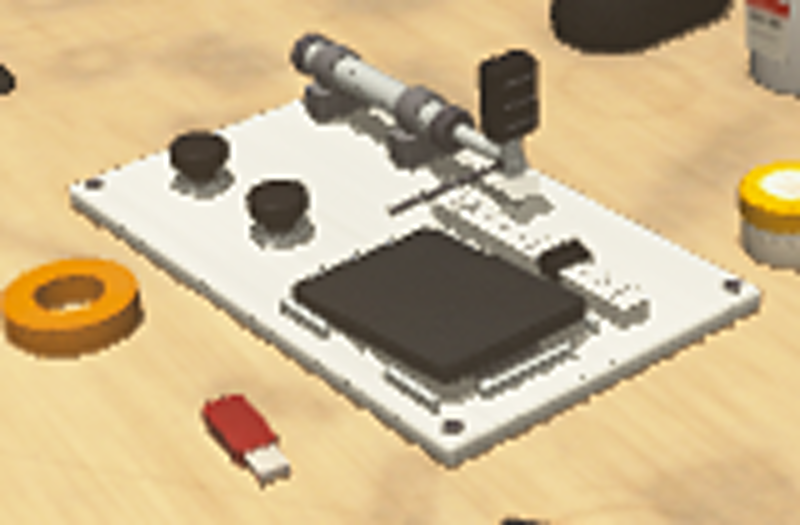

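The crop shows the plate's top corners at about (70,196), (447,455) and (760,292). The length mark is at (565,258), the grip at (508,95), and the pointer bar runs from (390,212) to (505,160).

```bash
python3 - <<'E'
from h import *
s=dict(np.load('pics/scene.npz'))
f=lambda u,v,z:onz(s,160+u/5-.4,180+v/5-.4,z)
A,B,C=f(70,196,.01),f(447,455,.01),f(760,292,.01)
print(A,B,C,np.linalg.norm(A-B),np.linalg.norm(C-B),np.arctan2(-(A-B)[0],(A-B)[1]),np.arctan2((C-B)[1],(C-B)[0]))
E
python3 - <<'E'
from h import *
# refine by edge fits: plate edges incl. left side from depth-masked point sets, both views
from fix import plate
from scipy.spatial import ConvexHull
E
cat > fix2.py <<'E'
from h import *
for n in ['scene','side']:
    s=dict(np.load('pics/%s.npz'%n))
    hsv=cv2.cvtColor(s['img'],cv2.COLOR_RGB2HSV)
    m=(hsv[...,1]<50)&(hsv[...,2]>100)
    th=.124; ex=np.array([np.cos(th),np.sin(th)]); ey=np.array([-ex[1],ex[0]])
    V,U=np.nonzero(m); 
    P=np.array([onz(s,u,v,.010)[:2] for u,v in zip(U,V)])
    o=np.array([.396,-.109])
    q=np.c_[(P-o)@ex,(P-o)@ey]*1000
    k=(q[:,0]>-25)&(q[:,0]<190)&(q[:,1]>-25)&(q[:,1]<290); q=q[k]; U=U[k];V=V[k]
    # left edge: min x per y-bin
    L=[];F=[];Rr=[]
    for y in range(10,250,5):
        b=q[(q[:,1]>=y)&(q[:,1]<y+5)]; L.append((y+2.5,b[:,0].min())); 
        if y<90: Rr.append((y+2.5,b[:,0].max()))
    for x in range(10,150,5):
        b=q[(q[:,0]>=x)&(q[:,0]<x+5)]; F.append((x+2.5,b[:,1].min()))
    for nm,E in (('left',L),('front',F),('right',Rr)):
        E=np.array(E); c=np.polyfit(E[:,0],E[:,1],1); e=E[:,1]-np.polyval(c,E[:,0]); g=abs(e-np.median(e))<3; c=np.polyfit(E[g,0],E[g,1],1); print(n,nm,c,g.sum(),len(E),(E[g,1]-np.polyval(c,E[g,0])).std())
E
python3 fix2.py
```

```text
[0.41437694 0.15855051 0.01      ] [ 0.44900577 -0.09941324  0.01      ] [ 0.60567691 -0.07789628  0.01      ] 0.26027764808055454 0.15814178791587444 0.13344142122891475 0.13648451865371244
scene 3228 ((485.087890625, 38.86585998535156), (212.88491821289062, 271.1915588378906), 7.11968469619751)
[[ 362.6601   160.22339]
 [ 396.27222 -108.87714]
 [ 607.5157   -82.49167]
 [ 573.90356  186.60886]]
side 2851 ((515.1915893554688, 46.90943908691406), (272.4302978515625, 277.6495361328125), 7.948055744171143)
[[ 361.0889   165.56544]
 [ 399.481   -109.41695]
 [ 669.2943   -71.74657]
 [ 630.9022   203.23582]]Traceback (most recent call last):
  File "fix2.py", line 18, in <module>
    b=q[(q[:,0]>=x)&(q[:,0]<x+5)]; F.append((x+2.5,b[:,1].min()))
                                                   ~~~~~~~~~~^^
    return umr_minimum(a, axis, None, out, keepdims, initial, where)
ValueError: zero-size array to reduction operation minimum which has no identity
```

```bash
cat >> h.py <<'E'
from scipy.spatial.transform import Rotation as Ro
def plan(p1,yaw_y,n,p0=None):
    "rows to bring TCP to p1, pointing down, tool y at world angle yaw_y; translate first n rows with turn spread"
    st=r.get_state(); p0=st['tool_pos'] if p0 is None else np.array(p0); R0=Ro.from_quat(st['eef_rot'])
    y=np.array([np.cos(yaw_y),np.sin(yaw_y),0]); z=np.array([0,0,-1.]); R1=Ro.from_matrix(np.c_[np.cross(y,z),y,z])
    rv=(R0.inv()*R1).as_rotvec(); d=(np.array(p1)-p0)/n; R=R0; T=[]
    for i in range(n):
        T.append(np.round(R.inv().apply(d),4).tolist()); R=R*Ro.from_rotvec(rv/n)
    print('total rv',rv.round(3)); print('translation',T); print('turn row',(rv/n).round(3).tolist())
E
python3 - <<'E'
from h import *
s=dict(np.load('pics/scene.npz'))
H=[]
for v in range(0,420,3):
    for u in range(0,560,3):
        if s['z_map'][v,u]>0:
            X=bydepth(s,u,v)
            if X[2]>.1 and X[0]<.9 and -.2<X[1]<.75: H.append(X)
H=np.array(H)
for y in np.arange(-.2,.75,.1):
    k=H[(H[:,1]>=y)&(H[:,1]<y+.1)]
    if len(k): print(y.round(2),k[:,0].min().round(3),k[:,2].max().round(3))
plan([.48,.0,.27],np.pi/2+.135,12,[.224,.584,.2])
E
```

```text
0.0 0.751 0.112
0.3 0.738 0.245
0.4 0.195 0.342
0.5 0.191 0.439
0.6 0.232 0.368
0.7 0.892 0.394
total rv [-0.002 -0.    -0.501]
translation [[-0.0373, -0.0378, -0.0058], [-0.0357, -0.0394, -0.0058], [-0.034, -0.0408, -0.0058], [-0.0323, -0.0422, -0.0058], [-0.0305, -0.0435, -0.0058], [-0.0287, -0.0447, -0.0058], [-0.0268, -0.0459, -0.0058], [-0.0249, -0.047, -0.0058], [-0.0229, -0.048, -0.0058], [-0.0209, -0.0489, -0.0058], [-0.0188, -0.0497, -0.0058], [-0.0167, -0.0504, -0.0058]]
turn row [-0.0, -0.0, -0.042]
```

Call:
{"method": "servo_tool", "body": {"translation": [[-0.037,-0.038,-0.006],[-0.036,-0.039,-0.006],[-0.034,-0.041,-0.006],[-0.032,-0.042,-0.006],[-0.03,-0.044,-0.006],[-0.029,-0.045,-0.006],[-0.027,-0.046,-0.006],[-0.025,-0.047,-0.006],[-0.023,-0.048,-0.006],[-0.021,-0.049,-0.006]], "turn": [[0,0,-0.042],[0,0,-0.042],[0,0,-0.042],[0,0,-0.042],[0,0,-0.042],[0,0,-0.042],[0,0,-0.042],[0,0,-0.042],[0,0,-0.042],[0,0,-0.042]], "grip": 0}}

```text
clock: 1.35
tool_pos: [0.4377, 0.0947, 0.2596]
eef_rot: [-0.028, 1.0, 0.0, -0.0]
contact_force: [0.2, -0.0, -0.1]
opening: 0.006
finger_force: 0.0
```

Call:
{"method": "servo_tool", "body": {"translation": [[-0.019,-0.05,-0.005],[-0.017,-0.05,-0.005],[0,0,0],[0,0,0]], "turn": [[0,0,-0.042],[0,0,-0.039],[0,0,0],[0,0,0]]}}

```text
clock: 1.85
tool_pos: [0.4802, 0.0, 0.2692]
eef_rot: [-0.068, 0.998, 0.0, -0.0]
contact_force: [-0.0, -0.1, 0.0]
opening: 0.005
finger_force: 0.0
```

Run:
```python
from h import *
s=snap('wrist'); cv2.imwrite('pics/w1.png',cv2.resize(s['img'][:,:,::-1],(800,600)))
print(-s['R'].T@s['t'],s['R'][2]); st=r.get_state(); print(st)
```

```text
[ 0.40345426 -0.01070464  0.45333456] [ 0.29679315  0.04208144 -0.95401414]
{'clock': 1.9, 'q': array([ 0.16254868,  0.42250433, -0.38213718,  1.88562019,  0.19994931,
        0.87148793,  1.38915   ]), 'qd': array([-1.62880998e-02, -2.74673506e-03, -4.53139890e-03,  4.05177246e-03,
        1.58292171e-03,  8.22539595e-05,  3.08372341e-03]), 'joint_torque': array([ 9.29789208e-01, -3.79201555e+01, -1.70304045e+00, -1.48988521e+01,
        5.94349368e-02,  8.58942023e-02, -1.79617517e-03]), 'tool_pos': array([0.48007137, 0.0007219 , 0.26927085]), 'eef_rot': array([-6.84390471e-02,  9.97655118e-01,  4.08558532e-04, -4.42450110e-04]), 'contact_force': array([-0.18396646, -0.40633053, -0.3842182 ]), 'moment': array([0.03835885, 0.0328515 , 0.02068331]), 'finger_force': 0.0, 'opening': 0.006260711377402763}
```

View pics/w1.png

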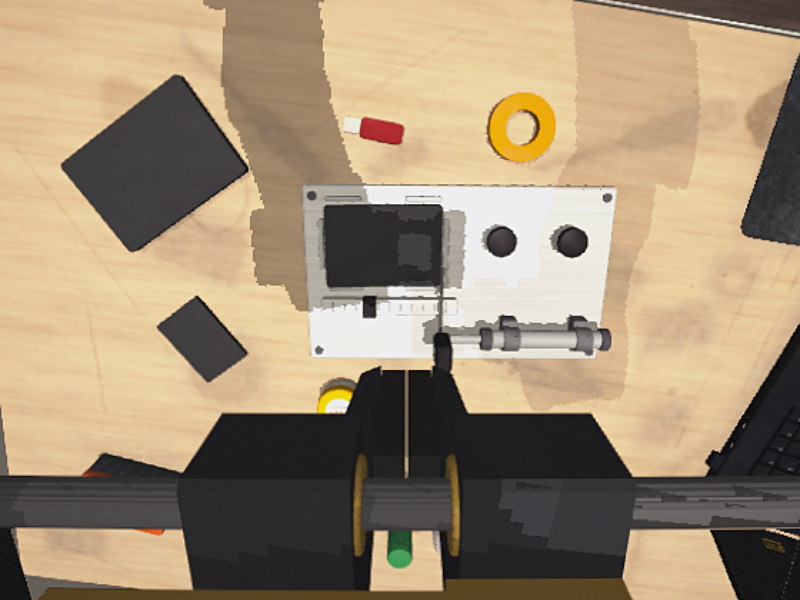

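The wrist view shows the plate's corners at about (303,186), (616,188) and (310,357). The caddy spans (325–441, 205–287), the mark is at (369,307) and the grip at (442,350).

```bash
cat > loc.py <<'E'
from h import *
s=dict(np.load('pics/wrist.npz')); g=cv2.cvtColor(s['img'],cv2.COLOR_RGB2HSV).astype(int)
m=((g[...,1]<45)).astype(np.uint8); 
# edge lines: sample outward profiles, plate white (low sat) vs desk (saturated)
def edge(p,q,n,w=9):
    # p->q along the edge (px 560), scan along normal for saturation/gray step
    p,q=np.array(p,float),np.array(q,float); t=(q-p)/np.linalg.norm(q-p); nn=np.array([-t[1],t[0]])
    sat=s['img'].astype(np.float32); f=sat[...,0]-sat[...,2]; pts=[]
    k=np.arange(-w,w+.01,.25)
    for a in np.linspace(.06,.94,n):
        c=p+a*(q-p); xy=c+k[:,None]*nn
        v=cv2.remap(f,xy[:,0].astype(np.float32)[None],xy[:,1].astype(np.float32)[None],cv2.INTER_LINEAR)[0]
        d=abs(np.gradient(cv2.GaussianBlur(v[None],(0,0),3)[0])); i=d.argmax()
        if d[i]>1: pts.append(xy[i])
    return np.array(pts)
sc=.7
E={'left':((303,190),(310,354)),'top':((306,186),(612,188)),'bot':((314,357),(430,357)),'right':((616,190),(606,300))}
L={}
for k,(p,q) in E.items():
    pt=edge([x*sc for x in p],[x*sc for x in q],40)
    W=np.array([onz(s,u,v,.010)[:2] for u,v in pt])
    for _ in range(3):
        vx,vy,x0,y0=cv2.fitLine(W.astype(np.float32),cv2.DIST_HUBER,0,.001,.001).ravel(); e=(W-[x0,y0])@[-vy,vx]; W=W[abs(e)<.002]
    L[k]=(np.array([x0,y0]),np.array([vx,vy])); print(k,len(W),'ang',np.degrees(np.arctan2(vy,vx)).round(2),'rms',np.std(e[abs(e)<.002]).round(5))
def isect(a,b):
    t=np.linalg.solve(np.c_[L[a][1],-L[b][1]],L[b][0]-L[a][0]); return L[a][0]+t[0]*L[a][1]
B,A,C=isect('left','top'),isect('right','top'),isect('left','bot')
D=isect('right','bot')
print(B,A,C,D,np.linalg.norm(A-B),np.linalg.norm(C-B))
th=np.arctan2(-(A-B)[0],(A-B)[1]); ex=np.array([np.cos(th),np.sin(th)]); ey=np.array([-ex[1],ex[0]])
ctr=(A+B+C+D)/4; o=ctr+.005*ex-.015*ey; print('yaw',th,'origin',o)
np.savez('fx.npz',o=o,th=th)
fx=lambda X:np.array([(X[:2]-o)@ex,(X[:2]-o)@ey])*1000
# mark: dark blob near (369,307)*.7
gray=s['img'].max(2); b=(gray<70).astype(np.uint8)
n,l,st,ce=cv2.connectedComponentsWithStats(b)
for u,v in ((369,307),(375,240),(501,241),(571,241)):
    i=l[int(v*sc),int(u*sc)]
    x,y,w,h,a=st[i]; print('blob',i,st[i],ce[i],fx(onz(s,*ce[i],.020)),fx(onz(s,*ce[i],.027)))
E
python3 loc.py
```

```text
left 40 ang 7.66 rms 0.00018
top 40 ang -82.52 rms 0.00025
bot 37 ang -82.7 rms 0.00014
right 40 ang 7.54 rms 0.00016
[ 0.45222998 -0.09321421] [0.41739687 0.17209782] [ 0.6094498  -0.07206154] [0.5754745  0.19302356] 0.26758888 0.1586364
yaw 0.13054442 origin [0.5205478  0.03573991]
blob 62 [254 207  10  15 135] [258.06666667 214.00740741] [ 20.28171101 -62.20492873] [ 17.98100909 -61.69773026]
blob 56 [ 226  143   84   58 4585] [267.6521265  171.33522356] [-34.42628094 -49.72628673] [-35.84324086 -49.42066575]
blob 0 [     0      0    560    420 170513] [277.10300681 181.24199914] [-22.16146246 -38.21976453] [-23.77654581 -38.10001761]
blob 58 [390 159  21  21 314] [400.43630573 169.7388535 ] [-37.52054099 111.98683047] [-38.88751685 109.68017001]
```

```bash
cat >> h.py <<'E'
try:
    F=np.load('fx.npz'); o=F['o'];th=float(F['th']); ex=np.array([np.cos(th),np.sin(th)]); ey=np.array([-ex[1],ex[0]])
    W=lambda x,y,z:np.r_[o+ex*x/1000+ey*y/1000,z/1000]
    fxf=lambda X:np.r_[(X[:2]-o)@ex,(X[:2]-o)@ey,X[2]]*1000
except Exception: pass
E
python3 - <<'E'
from h import *
print(W(-35,-83,32),W(45,0,60)); plan(W(-35,-83,32),np.pi/2+th,6)
E
```

```text
[ 0.49665005 -0.05110994  0.032     ] [0.56516491 0.04159774 0.06      ]
total rv [ 0.001 -0.001  0.006]
translation [[-0.0016, -0.009, 0.0395], [-0.0016, -0.009, 0.0395], [-0.0016, -0.009, 0.0395], [-0.0016, -0.0089, 0.0395], [-0.0016, -0.0089, 0.0395], [-0.0016, -0.0089, 0.0395]]
turn row [0.0, -0.0, 0.001]
```

Call:
{"method": "servo_tool", "body": {"translation": [[-0.0016,-0.009,0.0395],[-0.0016,-0.009,0.0395],[-0.0016,-0.009,0.0395],[-0.0016,-0.009,0.0395],[-0.0016,-0.009,0.0395],[-0.0016,-0.009,0.03],[0,0,0.0095],[0,0,0]], "turn": [[0,0,0.001],[0,0,0.001],[0,0,0.001],[0,0,0.001],[0,0,0.001],[0,0,0.001],[0,0,0],[0,0,0]]}}

```text
clock: 2.9
tool_pos: [0.4972, -0.0512, 0.0326]
eef_rot: [-0.066, 0.998, 0.0, -0.0]
contact_force: [0.0, -0.2, 0.4]
opening: 0.002
finger_force: 0.0
```

Call:
{"method": "servo_tool", "body": {"translation": [[0,0,0.003],[0,0,0.002],[0,0,0.002],[0,0,0.002],[0,0,0]], "turn": [[0,0,0],[0,0,0],[0,0,0],[0,0,0],[0,0,0]]}}

```text
clock: 3.52
tool_pos: [0.4974, -0.0528, 0.0234]
eef_rot: [-0.065, 0.998, 0.0, -0.0]
contact_force: [-0.1, 0.6, 0.4]
opening: 0.007
finger_force: 0.0
```

Call:
{"method": "servo_tool", "body": {"translation": [[0,0,0.0015],[0,0,0.0015],[0,0,0]], "turn": [[0,0,0],[0,0,0],[0,0,0]]}}

```text
clock: 3.9
tool_pos: [0.4973, -0.0528, 0.0204]
eef_rot: [-0.065, 0.998, 0.0, -0.0]
contact_force: [0.1, 1.2, 0.3]
opening: 0.009
finger_force: 0.0
```

Run:
```python
from h import *
s=snap('scene'); st=r.get_state(); print(fxf(st['tool_pos']),st['contact_force'],st['moment'])
cv2.imwrite('pics/s2.png',cv2.resize(s['img'][180:285,180:320,::-1],(800,600),interpolation=cv2.INTER_CUBIC))
```

```text
[-34.5125544  -84.754912    20.41771078] [-0.51083558 -0.54173069  0.011677  ] [0.04597666 0.0570992  0.02196966]
```

View pics/s2.png

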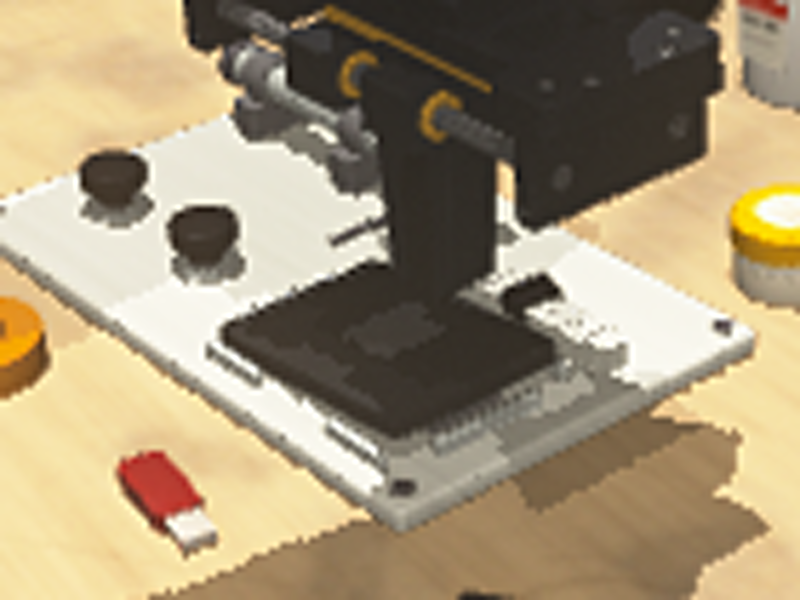

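The picture shows the fingertips ending at about (440,300) in the crop. That is well short of the caddy's −y end at about (478,388), so I'll check it by projection.

Run:
```python
from h import *
s=dict(np.load('pics/scene.npz')); 
cr=lambda p:((p-180)/.175).round(0)
for q in [(-35,-85,20),(-35,-85,60),(-85,-120,10),(75,-120,10),(-35,-100,27),(-35,0,18),(-70,-100,27),(0,-100,27),(45,0,80)]: print(q,cr(proj(s,W(*q))))
print([ (q,bydepth(s,180+q[0]*.175,180+q[1]*.175).round(4), fxf(bydepth(s,180+q[0]*.175,180+q[1]*.175)).round(1)) for q in [(435,280),(435,200),(478,380),(400,420),(400,515),(750,330)]])
st=r.get_state(); R=Ro.from_quat(st['eef_rot']).as_matrix(); print(R)
```

```text
(-35, -85, 20) [445. 376.]
(-35, -85, 60) [440. 271.]
(-85, -120, 10) [394. 507.]
(75, -120, 10) [755. 322.]
(-35, -100, 27) [474. 375.]
(-35, 0, 18) [292. 286.]
(-70, -100, 27) [389. 417.]
(0, -100, 27) [554. 336.]
(45, 0, 80) [460.  58.]
[((435, 280), array([ 0.4882, -0.0645,  0.0649]), array([-45.1, -95.2,  64.9])), ((435, 200), array([ 0.4883, -0.0667,  0.0946]), array([-45.3, -97.4,  94.6])), ((478, 380), array([ 0.5014, -0.0663,  0.0234]), array([-32.2, -98.7,  23.4])), ((400, 420), array([ 0.4683, -0.0722,  0.024 ]), array([ -65.9, -100.2,   24. ])), ((400, 515), array([ 0.4549, -0.0925,  0.0045]), array([ -81.8, -118.6,    4.5])), ((750, 330), array([ 0.6104, -0.0709,  0.0054]), array([  75.2, -117.4,    5.4]))]
[[-9.91656798e-01 -1.28906037e-01 -1.69962748e-04]
 [-1.28906051e-01  9.91656808e-01  7.65832313e-05]
 [ 1.58672675e-04  9.78535086e-05 -9.99999983e-01]]
```

Run:
```python
from h import *
s=dict(np.load('pics/scene.npz')); 
for v in range(260,420,10): 
  print(v,[fxf(bydepth(s,180+u*.175,180+v*.175)).round(0).tolist() for u in (390,420,450,480)])
```

```text
260 [[13.0, 6.0, 7.0], [-43.0, -85.0, 67.0], [-43.0, -100.0, 73.0], [-31.0, -100.0, 68.0]]
270 [[-4.0, -17.0, 19.0], [-42.0, -84.0, 63.0], [-44.0, -102.0, 71.0], [-30.0, -100.0, 64.0]]
280 [[-8.0, -21.0, 18.0], [-42.0, -84.0, 59.0], [-43.0, -101.0, 67.0], [16.0, -43.0, 18.0]]
290 [[-10.0, -23.0, 16.0], [-43.0, -85.0, 56.0], [-43.0, -100.0, 63.0], [14.0, -44.0, 15.0]]
300 [[-15.0, -30.0, 17.0], [-10.0, -40.0, 19.0], [-2.0, -48.0, 19.0], [15.0, -44.0, 11.0]]
310 [[-21.0, -38.0, 19.0], [-16.0, -48.0, 21.0], [-9.0, -56.0, 21.0], [-1.0, -63.0, 22.0]]
320 [[-26.0, -45.0, 20.0], [-20.0, -54.0, 21.0], [-13.0, -61.0, 22.0], [-7.0, -70.0, 23.0]]
330 [[-28.0, -47.0, 18.0], [-24.0, -58.0, 21.0], [-15.0, -64.0, 20.0], [-10.0, -74.0, 22.0]]
340 [[-36.0, -57.0, 21.0], [-29.0, -64.0, 22.0], [-22.0, -72.0, 22.0], [-14.0, -79.0, 22.0]]
350 [[-40.0, -62.0, 22.0], [-35.0, -72.0, 24.0], [-26.0, -77.0, 22.0], [-19.0, -84.0, 23.0]]
360 [[-45.0, -68.0, 23.0], [-37.0, -75.0, 23.0], [-32.0, -84.0, 25.0], [-25.0, -91.0, 24.0]]
370 [[-46.0, -70.0, 20.0], [-40.0, -78.0, 21.0], [-35.0, -88.0, 23.0], [-28.0, -95.0, 24.0]]
380 [[-53.0, -78.0, 23.0], [-46.0, -86.0, 24.0], [-40.0, -94.0, 24.0], [-32.0, -100.0, 24.0]]
390 [[-59.0, -86.0, 25.0], [-50.0, -91.0, 24.0], [-44.0, -99.0, 25.0], [-33.0, -100.0, 21.0]]
400 [[-62.0, -90.0, 25.0], [-55.0, -97.0, 25.0], [-44.0, -99.0, 21.0], [-27.0, -93.0, 10.0]]
410 [[-63.0, -92.0, 23.0], [-57.0, -100.0, 24.0], [-46.0, -101.0, 19.0], [-29.0, -95.0, 8.0]]
```

Run:
```python
from h import *
for n in ['scene','side']:
    s=snap(n); st=r.get_state(); print(st['clock'],fxf(st['tool_pos']).round(1),st['contact_force'].round(2))
    zs=[]
    for x,y,z in [(-35,-85,z) for z in range(20,110,10)]:
        u,v=proj(s,W(x,y,z)); zs.append((z,fxf(bydepth(s,u,v)).round(0).tolist()))
    print(n,zs)
s=snap('wrist')
cv2.imwrite('pics/w2.png',cv2.resize(s['img'][:,:,::-1],(800,600)))
```

```text
4.0 [-34.5 -84.8  20.5] [ 0.4  -0.19 -0.26]
scene [(20, [-37.0, -88.0, 22.0]), (30, [-27.0, -75.0, 22.0]), (40, [-17.0, -62.0, 22.0]), (50, [-3.0, -44.0, 19.0]), (60, [-43.0, -96.0, 68.0]), (70, [-44.0, -97.0, 78.0]), (80, [-44.0, -97.0, 88.0]), (90, [-46.0, -99.0, 99.0]), (100, [-44.0, -97.0, 108.0])]
4.05 [-34.4 -84.8  20.5] [0.56 0.63 1.1 ]
side [(20, [-39.0, -93.0, 26.0]), (30, [-31.0, -76.0, 24.0]), (40, [-23.0, -61.0, 23.0]), (50, [-14.0, -44.0, 21.0]), (60, [-41.0, -97.0, 69.0]), (70, [-42.0, -99.0, 80.0]), (80, [-44.0, -102.0, 92.0]), (90, [-43.0, -100.0, 100.0]), (100, [-44.0, -102.0, 111.0])]
```

View pics/w2.png

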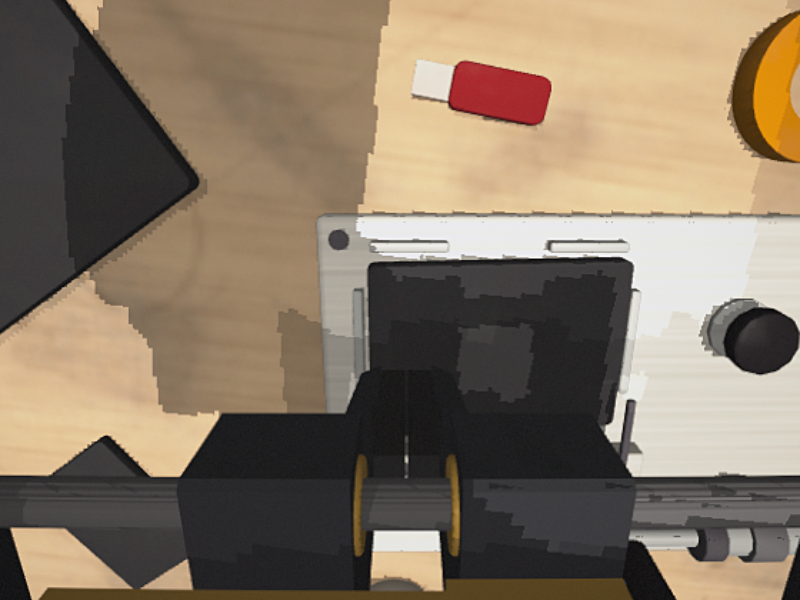

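The wrist view shows the caddy still raised at its −y end, with the fingertips hovering over it. The cameras put the tips at z ≈ 55 mm, although the state reads 20 mm. I'll trust the cameras and force over the reported height, and descend gently until contact.

Call:
{"method": "servo_tool", "body": {"translation": [[0,0,0.006],[0,0,0.006],[0,0,0.005],[0,0,0.003],[0,0,0]], "turn": [[0,0,0],[0,0,0],[0,0,0],[0,0,0],[0,0,0]]}}

```text
clock: 4.72
tool_pos: [0.4972, -0.0528, 0.0002]
eef_rot: [-0.065, 0.998, 0.0, -0.0]
contact_force: [-0.5, 0.2, -0.1]
opening: 0.008
finger_force: 0.0
```

```bash
cat > tip.py <<'E'
from h import *
for n in ['scene','side']:
    s=snap(n); st=r.get_state(); f=fxf(st['tool_pos']); 
    # lowest finger-face point seen: walk down the front corner line (x-9,y-14)
    out=[]
    for z in np.arange(10,110,2.):
        u,v=proj(s,W(f[0]-9,f[1]-8,z)); X=fxf(bydepth(s,u,v)); ok=abs(X[0]-f[0]+9)<6 and abs(X[1]-f[1])<22 and abs(X[2]-z)<10; out.append((z,ok,X.round(0).tolist()))
    print(n,f.round(1),st['contact_force'].round(2),'lowest finger z',[z for z,k,_ in out if k][:3],[z for z,k,_ in out if k][-1], [X for z,k,X in out if not k][-3:])
E
python3 tip.py
```

```text
scene [-34.5 -84.8   0.4] [-0.08 -0.46  0.6 ] lowest finger z [np.float64(10.0), np.float64(12.0), np.float64(14.0)] 88.0 [[-62.0, -117.0, 120.0], [-62.0, -117.0, 122.0], [-63.0, -117.0, 124.0]]
side [-34.4 -84.8   0.5] [ 0.44  0.36 -0.21] lowest finger z [np.float64(10.0), np.float64(12.0), np.float64(14.0)] 92.0 [[-57.0, -120.0, 122.0], [-55.0, -115.0, 120.0], [-56.0, -117.0, 123.0]]
```

Call:
{"method": "servo_tool", "body": {"translation": [[0,0,0.003],[0,0,0.003],[0,0,0.002],[0,0,0]], "turn": [[0,0,0],[0,0,0],[0,0,0],[0,0,0]]}}

```text
clock: 5.32
tool_pos: [0.4973, -0.0528, -0.0077]
eef_rot: [-0.065, 0.998, 0.0, -0.0]
contact_force: [-0.1, -0.3, -0.3]
opening: 0.006
finger_force: 0.0
```

Call:
{"method": "servo_tool", "body": {"translation": [[0,0,0.001],[0,0,0.001],[0,0,0.001],[0,0,0]], "turn": [[0,0,0],[0,0,0],[0,0,0],[0,0,0]]}}

```text
clock: 5.82
tool_pos: [0.4974, -0.0528, -0.0105]
eef_rot: [-0.065, 0.998, 0.0, -0.0]
contact_force: [-0.5, 0.3, 0.4]
opening: 0.006
finger_force: 0.0
```

Call:
{"method": "servo_tool", "body": {"translation": [[0,0,0.001],[0,0,0.001],[0,0,0.001],[0,0,0]], "turn": [[0,0,0],[0,0,0],[0,0,0],[0,0,0]]}}

```text
clock: 6.32
tool_pos: [0.4975, -0.053, -0.0135]
eef_rot: [-0.064, 0.998, -0.0, 0.0]
contact_force: [1.3, -1.6, 2.3]
opening: 0.006
finger_force: 1.0
```

Call:
{"method": "servo_tool", "body": {"translation": [[0,0,0.001],[0,0,0.001],[0,0,0]], "turn": [[0,0,0],[0,0,0],[0,0,0]]}}

```text
clock: 6.7
tool_pos: [0.4975, -0.0531, -0.0156]
eef_rot: [-0.064, 0.998, -0.0, 0.0]
contact_force: [0.5, -0.7, 1.5]
opening: 0.007
finger_force: 0.9
```

Call:
{"method": "servo_tool", "body": {"translation": [[0,0,0.001],[0,0,0.001],[0,0,0.001],[0,0,0]], "turn": [[0,0,0],[0,0,0],[0,0,0],[0,0,0]]}}

```text
clock: 7.2
tool_pos: [0.4974, -0.0527, -0.0186]
eef_rot: [-0.065, 0.998, 0.0, -0.0]
contact_force: [0.1, -1.4, 1.0]
opening: 0.007
finger_force: 0.9
```

Call:
{"method": "servo_tool", "body": {"translation": [[0,0,0.001],[0,0,0.001],[0,0,0]], "turn": [[0,0,0],[0,0,0],[0,0,0]]}}

```text
clock: 7.58
tool_pos: [0.4974, -0.0528, -0.0202]
eef_rot: [-0.065, 0.998, -0.0, 0.0]
contact_force: [-0.8, -2.6, 6.1]
opening: 0.004
finger_force: 3.2
```

Call:
{"method": "servo_tool", "body": {"translation": [[0,0,0.001],[0,0,0]], "turn": [[0,0,0],[0,0,0]]}}

```text
clock: 7.82
tool_pos: [0.4975, -0.0528, -0.0203]
eef_rot: [-0.065, 0.998, -0.0, 0.0]
contact_force: [-1.9, -1.4, 17.3]
opening: 0.003
finger_force: 8.5
```

Call:
{"method": "servo_tool", "body": {"translation": [[0,0,-0.005],[0,0,-0.03],[0,0,-0.05],[0,0,-0.05],[0,0,-0.05],[0,0,0],[0,0,0]], "turn": [[0,0,0],[0,0,0],[0,0,0],[0,0,0],[0,0,0],[0,0,0],[0,0,0]], "grip": 0.5}}

```text
clock: 8.7
tool_pos: [0.4967, -0.0526, 0.1629]
eef_rot: [-0.065, 0.998, 0.0, -0.001]
contact_force: [0.7, 0.2, -1.0]
opening: 0.5
finger_force: 0.0
```

```bash
cat > lvl.py <<'E'
from h import *
st=r.get_state(); print(fxf(st['tool_pos']).round(1),st['opening'],st['clock'])
for n in ['scene','side','wrist']:
    s=snap(n); q=[]
    for x in (-60,-50,-40,-30,-20,-10):
        for y in range(-95,-3,7):
            u,v=proj(s,W(x,y,18)); X=fxf(bydepth(s,u,v))
            if abs(X[2]-20)<12: q.append(X)
    q=np.array(q); c=np.linalg.lstsq(np.c_[q[:,0]+35,q[:,1]+50,np.ones(len(q))],q[:,2],rcond=None)[0]
    print(n,len(q),'slope x,y',c.round(4))
    G=[]
    for v in range(0,420):
        for u in range(0,560):
            d=s['z_map'][v,u]
            if d>0 and np.array_equal(0,0) and 100<u<420 and 100<v<320:
                X=fxf(bydepth(s,u,v))
                if 20<X[0]<70 and -20<X[1]<25 and 50<X[2]<95: G.append(X)
    G=np.array(G); print(' grip pts',len(G), np.percentile(G,[2,50,98],axis=0).round(1).tolist() if len(G) else '')
E
python3 lvl.py
python3 - <<'E'
from h import *
s=dict(np.load('pics/wrist.npz')); cv2.imwrite('pics/w3.png',cv2.resize(s['img'][:,:,::-1],(800,600)))
E
```

```text
[-35.1 -84.5 162.9] 0.49968767836707445 8.7
scene 82 slope x,y [-2.60000e-03  1.60000e-03  1.50986e+01]
 grip pts 164 [[33.5, -8.8, 50.8], [41.5, -5.8, 65.3], [57.5, 3.3, 78.4]]
side 84 slope x,y [4.70000e-03 1.70000e-03 1.81909e+01]
 grip pts 149 [[33.5, -9.1, 51.3], [42.6, -4.3, 68.2], [56.1, 6.0, 81.7]]
wrist 84 slope x,y [-1.20000e-03 -6.00000e-04  1.76322e+01]
 grip pts 246 [[34.0, -4.5, 51.4], [35.0, 1.4, 70.9], [44.5, 6.2, 79.4]]
```

View pics/w3.png

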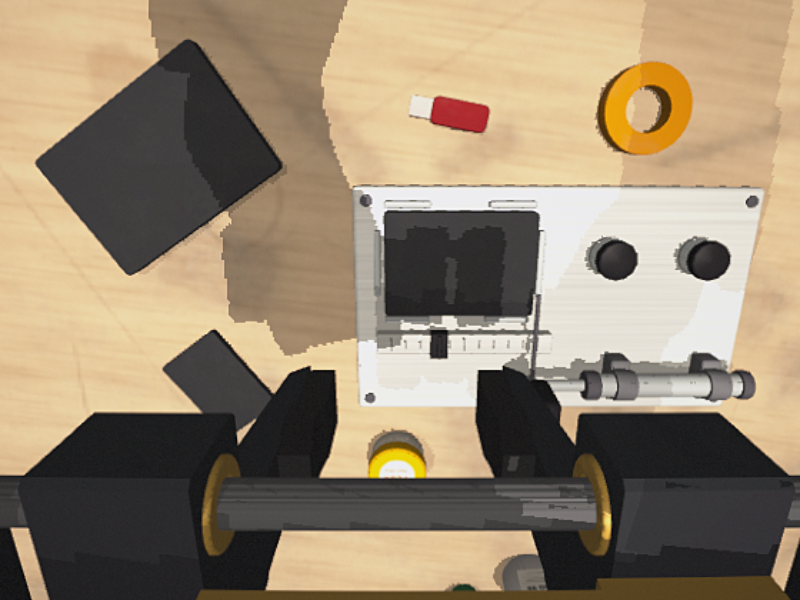

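The caddy is level: its slope is about 0 in all three views and its outline is a clean rectangle at (385–540, 210–316). The grip is at about (538,395), centred near fixture (45.5,−1). The mark is at (439,344).

Run:
```python
from h import *
plan(W(45,-1,62),np.pi/2+th,4)
```

```text
total rv [ 0.001 -0.003 -0.001]
translation [[-0.0202, 0.0209, 0.025], [-0.0202, 0.0209, 0.025], [-0.0202, 0.0209, 0.025], [-0.0202, 0.0209, 0.025]]
turn row [0.0, -0.001, -0.0]
```

Call:
{"method": "servo_tool", "body": {"translation": [[-0.02,0.021,0.025],[-0.02,0.021,0.025],[-0.02,0.021,0.025],[-0.02,0.021,0.025],[0,0,0],[0,0,0]], "turn": [[0,0,0],[0,0,0],[0,0,0],[0,0,0],[0,0,0],[0,0,0]], "grip": 0.35}}

```text
clock: 9.6
tool_pos: [0.5649, 0.0397, 0.063]
eef_rot: [-0.064, 0.998, -0.001, -0.001]
contact_force: [-0.4, -0.1, -0.4]
opening: 0.348
finger_force: 0.0
```

Run:
```python
from h import *
st=r.get_state(); print(fxf(st['tool_pos']),st['opening'],st['contact_force']); s=snap('side'); p=proj(s,W(45,0,70)).astype(int); print(p)
cv2.imwrite('pics/s4.png',cv2.resize(s['img'][p[1]-50:p[1]+40,p[0]-60:p[0]+60,::-1],(800,600),interpolation=cv2.INTER_CUBIC))
```

```text
[44.44865393 -1.80928091 62.99940926] 0.3475505832047517 [-0.43249058 -0.11872677 -0.42504905]
[282 211]
```

View pics/s4.png

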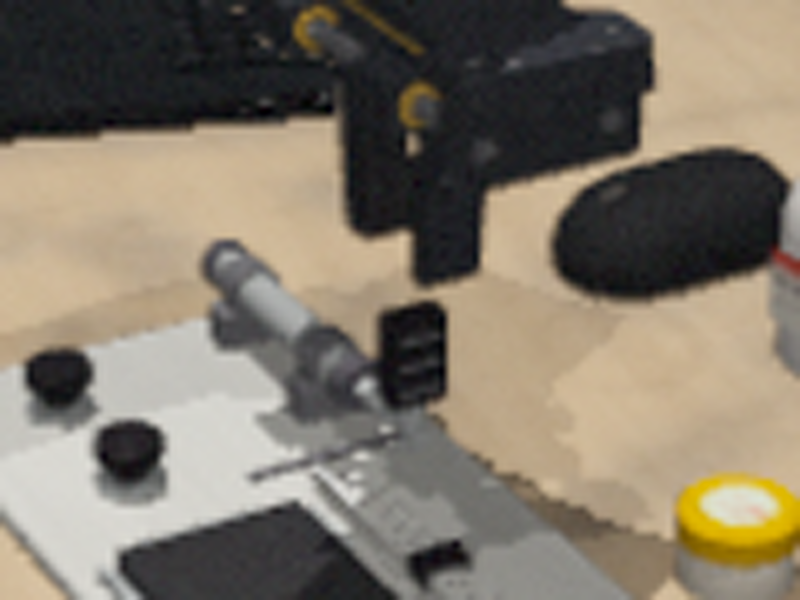

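The side crop shows the open fingers straddling the grip from above. The fingertips are at (375,235) and (445,280), and the grip is at (412,350).

Call:
{"method": "servo_tool", "body": {"translation": [[0,0.001,0.012],[0,0,0.012],[0,0,0.01],[0,0,0]], "turn": [[0,0,0],[0,0,0],[0,0,0],[0,0,0]]}}

```text
clock: 10.15
tool_pos: [0.565, 0.0416, 0.0285]
eef_rot: [-0.065, 0.998, -0.0, -0.001]
contact_force: [-0.1, 0.4, -0.9]
opening: 0.349
finger_force: 0.0
```

Call:
{"method": "servo_tool", "body": {"translation": [[0,0,0.008],[0,0,0.007],[0,0,0.004],[0,0,0]], "turn": [[0,0,0],[0,0,0],[0,0,0],[0,0,0]]}}

```text
clock: 10.65
tool_pos: [0.5656, 0.0418, 0.0102]
eef_rot: [-0.065, 0.998, 0.0, -0.0]
contact_force: [-0.1, -0.9, 0.0]
opening: 0.344
finger_force: 0.0
```

Call:
{"method": "servo_tool", "body": {"translation": [[0,0,0],[0,0,0],[0,0,0],[0,0,0],[0,0,0],[0,0,0]], "turn": [[0,0,0],[0,0,0],[0,0,0],[0,0,0],[0,0,0],[0,0,0]], "grip": 0, "grip_force": 30}}

```text
clock: 11.4
tool_pos: [0.566, 0.0418, 0.0107]
eef_rot: [-0.065, 0.998, 0.0, 0.0]
contact_force: [0.1, 0.6, 3.3]
opening: 0.156
finger_force: 30.0
```

Call:
{"method": "servo_tool", "body": {"translation": [[0,-0.004,0],[0,-0.007,0],[0,-0.008,0],[0,-0.008,0],[0,-0.008,0],[0,-0.008,0],[0,-0.007,0],[0,-0.005,0],[0,0,0],[0,0,0]], "turn": [[0,0,0],[0,0,0],[0,0,0],[0,0,0],[0,0,0],[0,0,0],[0,0,0],[0,0,0],[0,0,0],[0,0,0]]}}

```text
clock: 12.65
tool_pos: [0.5725, -0.0082, 0.0107]
eef_rot: [-0.066, 0.998, 0.003, 0.0]
contact_force: [-1.5, 7.9, 4.4]
opening: 0.154
finger_force: 30.0
```

Run:
```python
from h import *
st=r.get_state(); print(fxf(st['tool_pos']),st['opening'],st['contact_force'])
s=snap('wrist'); p=proj(s,W(15,-58,27)).astype(int); print(p)
x0=max(p[0]-80,0); y0=max(p[1]-60,0); print(x0,y0)
cv2.imwrite('pics/w5.png',cv2.resize(s['img'][y0:y0+120,x0:x0+160,::-1],(800,600),interpolation=cv2.INTER_CUBIC))
```

```text
[ 45.81756745 -50.28906967  10.70533718] 0.15422756763263404 [-1.53253166  7.85236087  4.38901521]
[268 197]
188 137
```

View pics/w5.png

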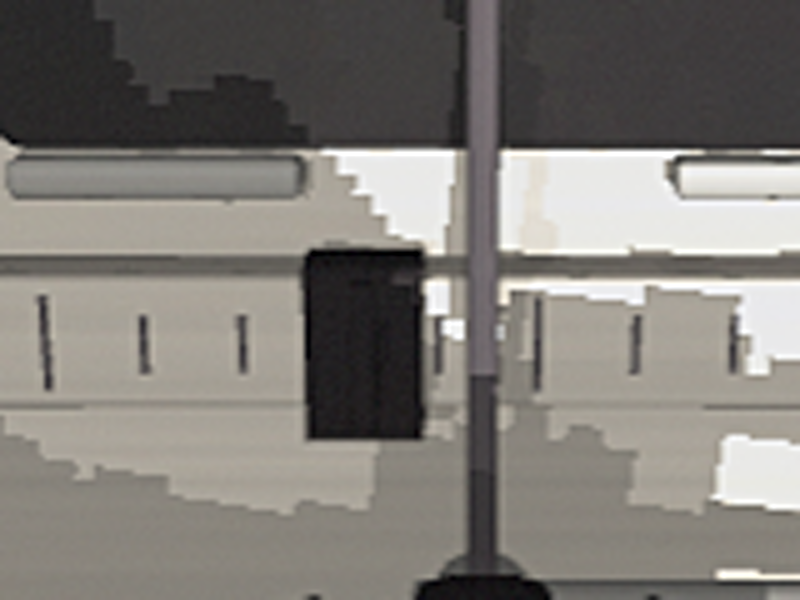

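The wrist crop shows the bar's centre at column 483 and the saddle's centre at column 365, spanning 307–424 on row 343. The pointer still has to move about 12 mm toward the mark.

```bash
cat > al.py <<'E'
from h import *
import sys
s=snap('wrist') if len(sys.argv)>1 else dict(np.load('pics/wrist.npz'))
st=r.get_state(); f=fxf(st['tool_pos']); print('tcp',f.round(2),st['contact_force'].round(1),st['finger_force'],st['clock'])
im=cv2.cvtColor(s['img'],cv2.COLOR_RGB2GRAY).astype(float)
p=proj(s,W(20,f[1],32)); print('predicted bar px',p.round(2))
ce=lambda u,v,z: fxf(onz(s,u,v,z)).round(2)
P=lambda u,v:(188+(u+.5)/5-.5,137+(v+.5)/5-.5)
if len(sys.argv)<2:
    print('bar',ce(*P(483,343),32),'bar-end near grip',ce(*P(482,540),32),ce(*P(483,20),32))
    print('mark',ce(*P(365.5,343),27),ce(*P(365.5,343),24),'tick0',ce(*P(537,343),20),ce(*P(45,343),20))
E
python3 al.py
```

```text
tcp [ 45.81 -50.21  10.71] [-1.7  9.   4.8] 30.049577039899305 12.7
predicted bar px [284.55 210.55]
bar [-9672.83  -282.99 32000.  ] bar-end near grip [-13592.62   -278.19  32000.  ] [-3793.26  -261.64 32000.  ]
mark [-8160.39  1573.61 27000.  ] [-7250.67  1391.72 24000.  ] tick0 [-6034.28  -814.07 20000.  ] [-6043.85  4818.31 20000.  ]
```

```bash
sed -i 's/onz(s,u,v,z)/onz(s,u,v,z\/1000)/' al.py; python3 al.py
```

```text
tcp [ 45.81 -50.21  10.71] [-1.7  9.   4.8] 30.049577039899305 12.7
predicted bar px [284.55 210.55]
bar [ 17.36 -50.39  32.  ] bar-end near grip [ 37.41 -50.41  32.  ] [-12.72 -50.5   32.  ]
mark [ 18.89 -61.74  27.  ] [ 19.8  -61.92  24.  ] tick0 [ 20.99 -44.84  20.  ] [ 21.07 -94.53  20.  ]
```

Call:
{"method": "servo_tool", "body": {"translation": [[0,-0.003,0],[0,-0.004,0],[0,-0.003,0],[0,-0.0015,0],[0,0,0],[0,0,0]], "turn": [[0,0,0],[0,0,0],[0,0,0],[0,0,0],[0,0,0],[0,0,0]]}}

```text
clock: 13.45
tool_pos: [0.5739, -0.0189, 0.0107]
eef_rot: [-0.066, 0.998, 0.003, 0.0]
contact_force: [-2.9, 8.7, 5.0]
opening: 0.155
finger_force: 30.1
```

```bash
cat > al2.py <<'E'
from h import *
s=snap('wrist'); st=r.get_state(); f=fxf(st['tool_pos']); print('tcp',f.round(2),st['contact_force'].round(1),st['finger_force'],st['clock'])
g=cv2.cvtColor(s['img'],cv2.COLOR_RGB2GRAY)
p=proj(s,W(20,-62,27)).astype(int); x0,y0=p[0]-40,p[1]-30; print(x0,y0)
cv2.imwrite('pics/w%.0f.png'%(100*st['clock']),cv2.resize(s['img'][y0:y0+60,x0:x0+80,::-1],(800,600),interpolation=cv2.INTER_CUBIC)); print('pics/w%.0f.png'%(100*st['clock']))
E
python3 al2.py
```

```text
tcp [ 45.79 -61.19  10.7 ] [-1.8  9.6  5.2] 30.060830160509795 13.5
242 177
pics/w1350.png
```

```bash
cat > al3.py <<'E'
from h import *
s=snap('wrist'); st=r.get_state(); print('tcp',fxf(st['tool_pos']).round(2),st['contact_force'].round(1),st['clock'])
g=cv2.cvtColor(s['img'],cv2.COLOR_RGB2GRAY).astype(float)
def dark(v,u0,u1):  # sub-pixel edges of dark span
    a=g[v,u0:u1]; bg=np.percentile(a,85); lo=a.min(); t=(bg+lo)/2; i=np.nonzero(a<t)[0]; L,R=i[0],i[-1]
    l=L-1+(a[L-1]-t)/(a[L-1]-a[L]); q=R+(t-a[R])/(a[R+1]-a[R]); return u0+l,u0+q
c=int(proj(s,W(20,-62,27))[0])
for x in (34,31,29.5,24,22,18,15,8,6):
    v=int(round(proj(s,W(x,-62,30))[1])); l,q=dark(v,c-22,c+22)
    print(x,v,'edges',round(l,1),round(q,1),'y@32',fxf(onz(s,(l+q)/2,v,.032)).round(2)[:2],'y@26',fxf(onz(s,(l+q)/2,v,.026)).round(2)[:2])
E
python3 al3.py
```

```text
tcp [ 45.77 -61.18  10.71] [-3.1  8.9  4.1] 13.55
34 237 edges 281.0 286.8 y@32 [ 33.42 -61.35] y@26 [ 35.83 -61.3 ]
31 231 edges 280.9 286.8 y@32 [ 30.31 -61.39] y@26 [ 32.61 -61.35]
29.5 228 edges 281.0 286.9 y@32 [ 28.77 -61.37] y@26 [ 31.01 -61.33]
24 217 edges 270.4 293.8 y@32 [ 23.2  -62.26] y@26 [ 25.24 -62.25]
22 213 edges 270.4 293.9 y@32 [ 21.2  -62.24] y@26 [ 23.16 -62.23]
18 205 edges 270.4 297.2 y@32 [ 17.24 -61.47] y@26 [ 19.06 -61.43]
15 199 edges 270.2 293.7 y@32 [ 14.31 -62.35] y@26 [ 16.02 -62.34]
8 185 edges 264.5 292.7 y@32 [  7.59 -63.92] y@26 [  9.05 -63.97]
6 181 edges 262.3 287.3 y@32 [  5.7  -65.67] y@26 [  7.09 -65.79]
```

Run:
```python
from h import *
s=dict(np.load('pics/wrist.npz')); p=proj(s,W(20,-62,27)).astype(int); x0,y0=p[0]-40,p[1]-30; print(x0,y0)
cv2.imwrite('pics/w9.png',cv2.resize(s['img'][y0:y0+60,x0:x0+80,::-1],(800,600),interpolation=cv2.INTER_CUBIC))
```

```text
242 177
```

View pics/w9.png

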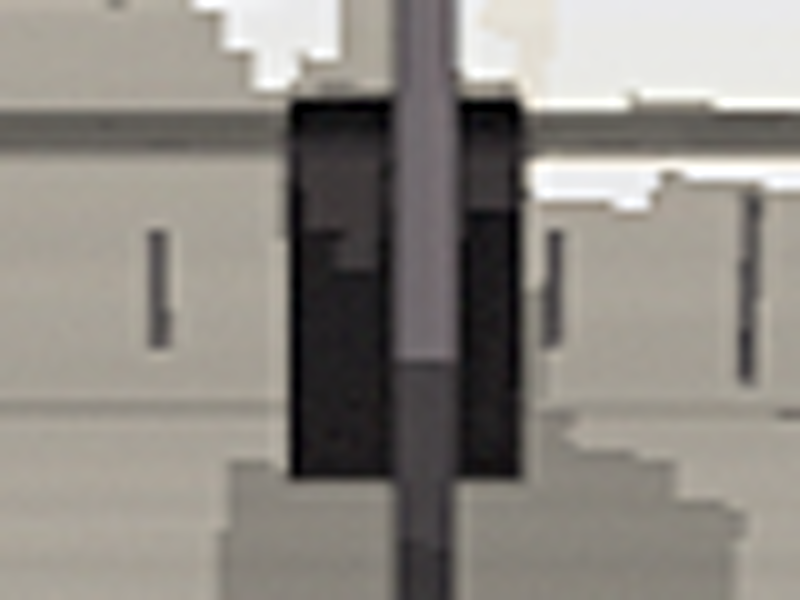

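The final crop shows the bar centre at column 426 and the saddle centre at 406 (290–522), so the pointer is about 0.9 mm short of the mark.

Call:
{"method": "servo_tool", "body": {"translation": [[0,-0.0005,0],[0,-0.0005,0],[0,0,0],[0,0,0]], "turn": [[0,0,0],[0,0,0],[0,0,0],[0,0,0]]}}

```text
clock: 14.05
tool_pos: [0.574, -0.0198, 0.0107]
eef_rot: [-0.066, 0.998, 0.003, 0.0]
contact_force: [-3.4, 9.9, 3.8]
opening: 0.157
finger_force: 30.1
```

```bash
python3 al3.py
python3 - <<'E'
from h import *
s=dict(np.load('pics/wrist.npz')); g=s['img'].max(2); 
for y in (-8,-92): print(y,[fxf(bydepth(s,*proj(s,W(x,y,18)))).round(1).tolist() for x in (-50,-20)])
E
```

```text
tcp [ 45.8  -61.98  10.7 ] [-1.5  9.5  4.9] 14.1
34 237 edges 281.1 286.8 y@32 [ 33.41 -62.17] y@26 [ 35.83 -62.12]
31 231 edges 281.0 286.8 y@32 [ 30.31 -62.2 ] y@26 [ 32.61 -62.15]
29.5 228 edges 280.9 286.9 y@32 [ 28.77 -62.2 ] y@26 [ 31.01 -62.15]
24 217 edges 272.2 295.7 y@32 [ 23.2  -62.22] y@26 [ 25.23 -62.18]
22 213 edges 272.2 295.7 y@32 [ 21.2  -62.22] y@26 [ 23.16 -62.17]
18 205 edges 271.8 298.2 y@32 [ 17.24 -61.74] y@26 [ 19.06 -61.68]
15 199 edges 271.7 295.7 y@32 [ 14.31 -62.36] y@26 [ 16.02 -62.32]
8 185 edges 262.0 293.8 y@32 [  7.59 -65.08] y@26 [  9.05 -65.14]
6 181 edges 261.9 287.3 y@32 [  5.7  -66.59] y@26 [  7.09 -66.71]
-8 [[-50.1, -7.6, 16.8], [-19.9, -7.7, 17.0]]
-92 [[-50.1, -92.2, 16.8], [-19.9, -92.2, 17.0]]
```

Aligned within about 0.1 mm, and the caddy is level. Handing in.

```bash
python3 -c "
from h import *
print(r.finish_job())"
```

```text
the job is handed in; nothing more can be done
None
```

The job is handed in at about 14 s: the caddy sits level in the nest, and the rod is held against its spring with the pointer within about 0.1 mm of the length mark by the wrist camera; the seating press peaked at 17 N, just over the suggested 15 N.

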